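# Hold the hidden bolt head of a drooping hook rail

### The job

The wooden hook rail on the small stand has worked loose and its left end droops. Without touching the rail, reach down from above into the narrow gap behind the front plate of its bracket, grasp the hidden hexagonal bolt head there and turn it until the rail is level; finish while still gripping the bolt head and holding the rail level, so that I can tighten the nut from the front. Leave the tin, the shaker and the tub beside the stand where they are.

Things in the scene. Friction and masses are not known exactly. Their poses are not given: they have to be found in the camera images.
- stand: Fixed stand. Origin: centre of underside of its wooden base (130 x 150 x 20 mm); x to its back (away from the robot at yaw 0), y left, z up. On its post a steel U bracket, open at top, left and right: front and back plates 5 mm thick, 52 mm wide (y), inner faces at x = -22 and +22 mm, tops at z 186 mm, floor of the gap at z 132 mm. Bolt axis along x at z 168 mm through the front plate.
- head_center (a point): Centre of the bolt head, on the bolt axis, 168 mm above the stand's origin, in the middle of the gap; it stays put when the bolt turns. Steel hexagon 24 mm across flats, 28 mm across corners, 16 mm long (stand x -8 to +8 mm). A brass sleeve 16 mm in diameter fills the 14 mm between it and the front plate.
- spindle (a joint): Angle (rad) of bolt, head and rail, which turn as one about the stand's -x: 0 = rail level, positive = left end (+y) down; range -0.3 to 0.6, at the start 0.14 to 0.35. At 0 two flats of the head are upright, facing stand +y and -y. The rail weighs on it with 0.2 N m; a rubber washer (0.8 N m/rad towards 0) and friction (0.09 N m) keep it drooping as found; let go, it droops again.
- rail_tip (a point): Left end of the wooden rail, on its middle line, 250 mm from the bolt axis. The rail, 10 x 280 x 24 mm (x, y, z when level) with four steel hooks, hangs in front of the bracket (stand x -40 to -30 mm, hooks to -68 mm) and runs from 30 mm right of the bolt axis to this point. Turns with the bolt; the point is level with head_center when the rail is level.
- tin: Small food tin, 76 mm diameter, 58 mm high, loose bystander to the right of the stand; origin at its underside.
- shaker: Small glass shaker with white top, 38 mm diameter, 59 mm high, loose bystander behind the stand on the right; origin at its underside.
- tub: White plastic tub with lid, 57 mm diameter, 90 mm high, loose bystander behind the stand on the left; origin at its underside.

How it is judged:
At the end, for the whole second after the job is handed in: The rail is level within 0.06 rad and still, the fingers grip the bolt head (contact force over 10 N, TCP within 35 mm of its centre), nothing touches the rail, and tin, shaker and tub are within 30 mm of where they stood (value of joint spindle between -0.06 and 0.06 rad and (contact force between the fingers and bolt_head_a above 10 N or contact force between the fingers and bolt_head_b above 10 N or contact force between the fingers and bolt_head_c above 10 N) and distance between the grasp point and head_center below 0.035 m and contact force between rail_board and anything else below 0.5 N and velocity of joint spindle between -0.05 and 0.05 rad/s and distance of each of tin, shaker, tub from where it was at the start of the episode below 0.03 m); the arm keeps its last pose, push and grip.
It fails at once if the robot pushes on the rail (contact force between any of the fingers, the arm and rail_board above 2 N).
It fails at once if a bystander is knocked over or pushed away (distance of any of tin, shaker, tub from where it was at the start of the episode above 0.03 m or angle between any of tin, shaker, tub's own z axis and vertical above 0.5 rad).
It also fails if it takes over 32 s, if anything falls off the work surface, if the arm or the gripper's body presses on something with over 40 N, if the wrist force passes 120 N, or if a joint passes its speed limit or range.

### The arm

A 6-joint arm with a two-finger parallel gripper is mounted at the origin on a cart in front of the work surface, level with it; the furniture and walls round the work are solid. World frame = base frame: x ahead of the robot, y to its left, z up, the work surface at z = 0. Lengths are in m, angles in rad, forces in N, time in s.
With the tool pointing down it reaches from about 0.375 to 0.9 m from the base axis. Payload 3.1 kg.
Tool frame: the origin (TCP) lies between the finger pads, 19 mm behind the fingertips; this is the grasp point; z points along the fingers, y is the line along which they close (so a half turn about z gives the same grasp; the last joint's range is limited). The gripper opens to 87 mm and grips with 3 to 60 N. Pads are 19 mm wide; open, the fingers measure 117 mm over their backs; the gripper's body (75 mm by 190 mm) begins 51 mm behind the grasp point.
Start: joints at [0.966, 0.527, 1.433, -0, 1.181, -0.178], TCP at [0.259, 0.569, 0.241] pointing down, gripper open.
Joint ranges: [-3.08, 3.08], [-0.75, 2.2], [0.22, 2.44], [-1.43, 4.57], [0, 2.65], [-2.85, 2.85]. Speed limits (rad/s): [2.79, 2.79, 3.14, 3.14, 3.14, 3.14].

### API

Orientations are given as a unit quaternion [x, y, z, w].
In Python, from rig import robot gives the robot as it stands. The module is installed in compiled form; this text tells all that it offers.
- The arm moves only by the tool send_rows, never from a script. Its argument "increments" is one flat list of numbers, 7 for each row, row after row: the turn, a rotation vector about the world's x, y, z in rad, then the shift along the world's x, y, z in cm, then the opening, from 0 (shut) to 1 (fully open). A call has 1 to 20 rows; each row shifts and turns the commanded pose from where the row before left it; what a row does not reach is not made up. A row lasts 1/12 s, in which the tool goes at most 41.7 mm and 7.16 degrees, less where a joint would pass 70% of its speed; a pose out of reach is approached as far as the arm can. A call is refused whole if a number of a shift passes 4.17 or a number of a turn 0.125, either way. A call with a gripper value outside its range is refused whole. The fingers move at their own pace and stop on an object; "newtons" is the grip in N (left out, the last holds). Time passes only in rows, so rows that do not move let the fingers close. It gives the time, the measured TCP pose, the force, the opening and the grip force at its end, in the units of the state.
- robot.get_obs(): the state, without advancing time (a new reading comes with each control period).
- robot.camera(name): name is "scene" or "side" or "wrist"; returns a dict with "image" (400x640x3 uint8, red, green, blue), "range_z" (400x640 float32, m along the optical axis (not along the pixel's ray), 0 where there is no reading), "fx", "fy", "cx", "cy" (pixels), "R" (3x3) and "t" (3): a world point X has camera coordinates R X + t. Camera axes: x right, y down, z forward; pixel columns grow to the right and rows downward; lengths in m; the calibration is good to about 2 mm. The wrist camera is an equidistant fisheye: a pixel r from the principal point sees the ray r / f radians off the axis. A picture is of the moment at which its call begins.
- robot.hand_in(): hands the job in; it is judged then, once.
The state is a dict: "time": time; "q": joint angles; "joint_velocities": joint speeds; "joint_torque": joint torques, N m; "position": TCP position; "tool_rot": TCP orientation; "ft_force": force on the tool from outside, world axes, zero at the start; "moment": the same for the moment, N m; "grip_width": finger opening in m; "grip_force": force on a finger pad.
Only numpy, scipy, OpenCV 4.12 (cv2) and the standard library are available. Lean on these libraries where they do the work, as an engineer would, in place of code of your own. Each camera call takes 0.05 s, during which the arm holds its last target. There are 200 camera calls.

## Working session

There is one attempt and no reset: what is moved stays moved. The work goes in short steps, Python scripts to look and compute and a tool call to move; the robot and the scene stay as the last step left them, time stands still between calls to the robot, and variables do not carry over. Pictures are saved under pics/ and viewed, at most 10 in all, crops included, and the job is handed in when it is done.

Besides the shell and the picture viewer there is one more tool, called after ">>>" by a JSON object that holds its "api" and its "payload", one argument or row to a line. send_rows: Moves the arm, as the interface text tells. Its arguments: {"type":"object","properties":{"increments":{"type":"array"},"newtons":{"type":"number"}},"required":["increments"]}

```bash
mkdir -p pics
python3 - <<'E'
from rig import robot
import cv2,numpy as np,pickle
o=robot.get_obs();print({k:np.round(v,3) for k,v in o.items()})
for n in("scene","side"):
    c=robot.camera(n);pickle.dump(c,open(n+".pkl","wb"));cv2.imwrite(f"pics/{n}0.png",c["image"][:,:,::-1])
    print(n,c["fx"],c["cx"],c["cy"],np.round(-c["R"].T@c["t"],3),np.round(c["R"],2).tolist())
E
```

```text
{'time': np.float64(0.0), 'q': array([ 0.965,  0.528,  1.434, -0.   ,  1.181, -0.178]), 'joint_velocities': array([-0.   , -0.001,  0.002,  0.   ,  0.002, -0.   ]), 'joint_torque': array([ 1.0000e-03, -4.4004e+01, -1.7659e+01,  6.3000e-02,  5.8000e-02,
       -0.0000e+00]), 'position': array([0.258, 0.568, 0.24 ]), 'tool_rot': array([ 0.212,  0.977, -0.001, -0.   ]), 'ft_force': array([0.021, 0.589, 0.201]), 'moment': array([ 0.032, -0.015,  0.013]), 'grip_force': np.float64(0.0), 'grip_width': np.float64(0.087)}
scene 458.8668077634584 313.7421960538323 197.73935258489465 [-0.132  0.708  0.717] [[-0.7, -0.71, -0.01], [-0.41, 0.42, -0.81], [0.58, -0.56, -0.59]]
side 423.52294491380195 316.4361358806918 199.19082601788597 [0.296 0.892 0.699] [[-0.96, -0.27, 0.02], [-0.17, 0.56, -0.81], [0.21, -0.78, -0.59]]
```

View pics/scene0.png

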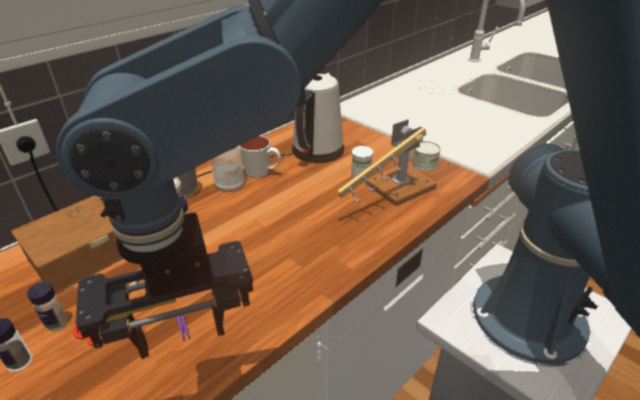

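View pics/side0.png

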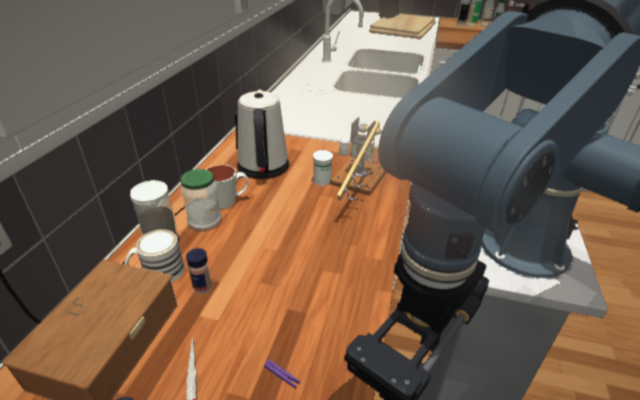

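The stand's rail runs from scene (342,191) to (425,131), with the bracket at about (403,135). The tub is at (362,160) and the tin at (427,155). In the side view the rail runs from (341,193) to (378,124) and the bracket is at (357,135). Next I'll measure the rail and base with colour masks and range.

```bash
cat > h.py <<'E'
import numpy as np,cv2
def unproj(c,vu):
    """pixels (rows, cols) -> world points from range"""
    v,u=vu; z=c["range_z"][v,u]; ok=z>0; u,v,z=u[ok],v[ok],z[ok]
    P=np.c_[(u-c["cx"])/c["fx"]*z,(v-c["cy"])/c["fy"]*z,z]
    return (P-c["t"])@c["R"]
def proj(c,X):
    p=c["R"]@np.array(X)+c["t"]; return p[0]/p[2]*c["fx"]+c["cx"],p[1]/p[2]*c["fy"]+c["cy"]
E
python3 - <<'E'
import pickle,numpy as np,cv2
from h import *
for n,(a,b,cc,d) in (("scene",(115,205,330,445)),("side",(110,225,310,400))):
    c=pickle.load(open(n+".pkl","rb"));hsv=cv2.cvtColor(c["image"],cv2.COLOR_RGB2HSV)
    R=c["range_z"];v,u=np.mgrid[a:b,cc:d];v=v.ravel();u=u.ravel()
    P=unproj(c,(v,u));ok=R[v,u]>0;col=hsv[v[ok],u[ok]];print(n,len(P))
    rail=(P[:,2]>.09)&(col[:,0]>15)&(col[:,0]<32)&(col[:,1]>110)
    Q=P[rail];m=np.median(Q,0);Q=Q[np.linalg.norm(Q-m,axis=1)<.2];m=Q.mean(0)
    d=np.linalg.svd(Q-m)[2][0];d*=np.sign(d[1]);s=(Q-m)@d
    print("rail",len(Q),m.round(3),d.round(3),"ends",(m+d*s.min()).round(3),(m+d*s.max()).round(3),"yaw",np.arctan2(-d[0],d[1]).round(3),"slope",np.arcsin(-d[2]).round(3))
    br=(P[:,2]>.14)&(col[:,1]<90);B=P[br];print("bracket",len(B),np.percentile(B,[2,50,98],axis=0).round(3).tolist())
    ba=(P[:,2]>.012)&(P[:,2]<.026);B=P[ba]
    if len(B): print("base",len(B),np.percentile(B,[1,50,99],axis=0).round(3).tolist());r=cv2.minAreaRect((B[:,:2]*1000).astype(np.float32));print(r)
    x=cv2.resize(c["image"][95:215,310:450],None,fx=4,fy=4,interpolation=cv2.INTER_CUBIC);cv2.imwrite(f"pics/{n}_crop.png",x[:,:,::-1])
E
```

```text
scene 10304
rail 548 [ 0.437 -0.066  0.133] [ 0.187  0.923 -0.337] ends [ 0.41  -0.2    0.182] [0.46  0.05  0.091] yaw -0.2 slope 0.344
bracket 400 [[0.401, -0.216, 0.141], [0.469, -0.183, 0.173], [0.482, -0.109, 0.187]]
base 1553 [[0.379, -0.327, 0.013], [0.441, -0.178, 0.02], [0.683, -0.109, 0.025]]
((519.8067626953125, -183.84259033203125), (317.08782958984375, 249.30203247070312), 27.5073299407959)
side 10305
rail 73 [ 0.448 -0.016  0.115] [ 0.179  0.926 -0.333] ends [ 0.417 -0.18   0.174] [0.461 0.05  0.091] yaw -0.191 slope 0.339
bracket 1467 [[0.308, -0.208, 0.146], [0.32, 0.573, 0.525], [0.479, 0.58, 0.556]]
base 1050 [[0.385, -0.32, 0.012], [0.446, -0.174, 0.018], [0.57, -0.109, 0.026]]
((472.1005859375, -218.90182495117188), (237.90936279296875, 180.31398010253906), 78.52842712402344)
```

View pics/scene_crop.png

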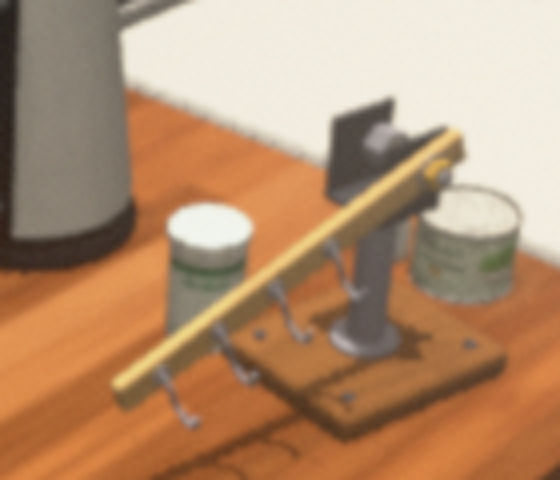

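Head estimate: rail tip back along the rail gives about (0.447,-0.189,0.168), yaw about -0.2, droop about 0.34. The base and rail heights agree with the sizes given. Now I'll go above it.

>>> {"api": "send_rows", "payload": {
  "increments": [0,0,0.0227,1.9,-3.7,0.8,1,0,0,0.0227,1.9,-3.7,0.8,1,0,0,0.0227,1.9,-3.7,0.8,1,0,0,0.0227,1.9,-3.7,0.8,1,0,0,0.0227,1.9,-3.7,0.8,1,0,0,0.0227,1.9,-3.7,0.8,1,0,0,0.0227,1.9,-3.7,0.8,1,0,0,0.0227,1.9,-3.7,0.8,1,0,0,0.0227,1.9,-3.7,0.8,1,0,0,0.0227,1.9,-3.7,0.8,1,0,0,0,0,-3.6,0,1,0,0,0,0,-3.6,0,1,0,0,0,0,-3.6,0,1,0,0,0,0,-3.6,0,1,0,0,0,0,-3.6,0,1,0,0,0,0,-3.6,0,1,0,0,0,0,-3.6,0,1,0,0,0,0,-3.6,0,1,0,0,0,0,-3.6,0,1,0,0,0,0,-3.6,0,1]
}}

```text
time: 1.77
position: [0.445, -0.1567, 0.3197]
tool_rot: [0.1, 0.995, 0.0, -0.0]
ft_force: [-0.6, 0.3, -0.3]
grip_width: 0.0869
grip_force: 0.0
```

Run:
```python
from rig import robot
import cv2,numpy as np,pickle
o=robot.get_obs();print({k:np.round(o[k],3) for k in("time","q","position","tool_rot")})
c=robot.camera("wrist");pickle.dump(c,open("w1.pkl","wb"));cv2.imwrite("pics/w1.png",c["image"][:,:,::-1])
print(c["fx"],c["cx"],c["cy"],np.round(-c["R"].T@c["t"],3),np.round(c["R"],2).tolist(),(c["range_z"]>0).mean())
```

```text
{'time': np.float64(1.767), 'q': array([-0.576,  0.222,  1.698,  0.   ,  1.222, -1.947]), 'position': array([ 0.445, -0.157,  0.32 ]), 'tool_rot': array([ 0.1  ,  0.995,  0.   , -0.   ])}
309.70691628693146 316.871206382699 202.18821005237004 [ 0.363 -0.139  0.462] [[0.2, 0.98, 0.0], [0.93, -0.19, 0.3], [0.3, -0.06, -0.95]] 0.99589453125
```

View pics/w1.png

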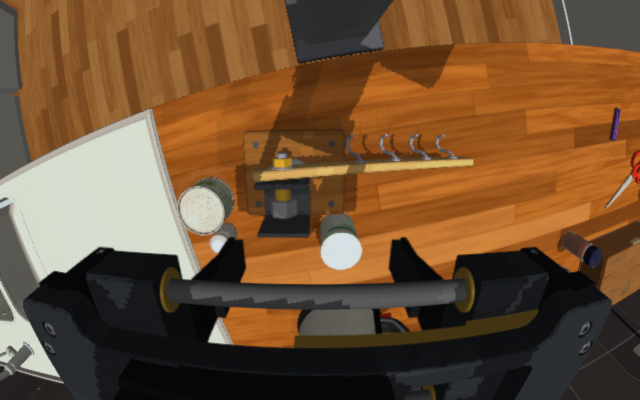

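The wrist view looks straight into the gap: head at about (285,207), brass sleeve at (281,194), front plate at (283,184) and back plate at (284,232). The rail runs along (255–472, 175–160), with the tub at (341,250), the shaker at (224,240) and the tin at (206,207).

```bash
cat >> h.py <<'E'
def fish(c,u,v,z):
    x,y=(u-c["cx"])/c["fx"],(v-c["cy"])/c["fy"]; r=np.hypot(x,y)+1e-9
    d=np.c_[np.sin(r)*x/r,np.sin(r)*y/r,np.cos(r)]; d/=d[:,2:]
    return (d*np.asarray(z).reshape(-1,1)-c["t"])@c["R"]
E
cat > m.py <<'E'
import sys,pickle
from h import *
c=pickle.load(open(sys.argv[1],"rb"));a,b,l,r=map(int,sys.argv[2:6])
v,u=[x.ravel() for x in np.mgrid[a:b,l:r]];P=fish(c,u,v,c["range_z"][v,u]);col=cv2.cvtColor(c["image"],cv2.COLOR_RGB2HSV)[v,u]
h0=np.array([.448,-.190]);near=np.linalg.norm(P[:,:2]-h0,axis=1)<.06
rail=(P[:,2]>.09)&(col[:,0]>15)&(col[:,0]<32)&(col[:,1]>100)&(P[:,2]<.23)
yb=rail&(P[:,2]>.0)
Q=P[rail];m=np.median(Q,0)
l=cv2.fitLine(Q.astype(np.float32),cv2.DIST_HUBER,0,.002,.001).ravel();d=l[:3]*np.sign(l[1]);print("rail",len(Q),"yaw",np.arctan2(-d[0],d[1]).round(3),"slope",np.arcsin(-d[2]).round(3),"pt",l[3:].round(4))
yaw=np.arctan2(-d[0],d[1]);X=np.array([np.cos(yaw),np.sin(yaw)]);Y=np.array([-X[1],X[0]])
t=near&(P[:,2]>.183)&(P[:,2]<.192)&(col[:,1]<110)
T=P[t];s=np.c_[(T[:,:2]-h0)@X,(T[:,:2]-h0)@Y];print("plate tops",len(T),"z",np.median(T[:,2]).round(4))
for nm,k in(("front",(s[:,0]<0)&(s[:,0]>-.029)),("back",s[:,0]>0)):
    if k.sum(): print(nm,k.sum(),np.percentile(s[k],[3,50,97],axis=0).round(4).tolist())
S=np.c_[(P[:,:2]-h0)@X,(P[:,:2]-h0)@Y]
k=near&(abs(S[:,0])<.019)&(abs(S[:,1])<.022)&(P[:,2]>.15);H=np.c_[S[k],P[k,2]]
for x0 in np.arange(-.02,.02,.003):
    g=H[(H[:,0]>=x0)&(H[:,0]<x0+.003)]
    if len(g)>3: print(x0.round(3),len(g),"y",np.percentile(g[:,1],[5,50,95]).round(4),"z",np.percentile(g[:,2],[5,50,95]).round(4))
E
python3 m.py w1.pkl 120 250 230 490
```

```text
rail 2873 yaw -0.198 slope 0.333 pt [ 0.427  -0.1309  0.16  ]
plate tops 470 z 0.1848
front 258 [[-0.0226, -0.0237], [-0.0208, 0.0013], [-0.0188, 0.0246]]
back 212 [[0.0262, -0.0236], [0.028, 0.001], [0.0302, 0.024]]
-0.02 98 y [-0.0148 -0.0107  0.0173] z [0.1844 0.3022 0.3127]
-0.017 34 y [-0.01   -0.0034  0.005 ] z [0.1721 0.1751 0.3066]
-0.014 50 y [-0.01   -0.001   0.0056] z [0.1706 0.1741 0.3006]
-0.011 42 y [-0.0063  0.0008  0.0064] z [0.1695 0.174  0.1756]
-0.008 49 y [-0.0072  0.0016  0.008 ] z [0.1678 0.1737 0.1759]
-0.005 126 y [-0.0114  0.0008  0.011 ] z [0.1647 0.1744 0.1792]
-0.002 76 y [-0.0106  0.0011  0.0121] z [0.1704 0.1778 0.1803]
0.001 78 y [-0.012  0.001  0.012] z [0.1704 0.1781 0.1804]
0.004 74 y [-0.0098  0.0028  0.0119] z [0.1704 0.178  0.1801]
0.007 75 y [-0.0108  0.0017  0.0118] z [0.1701 0.178  0.1802]
0.01 63 y [-0.0109  0.0006  0.0117] z [0.1711 0.1782 0.1799]
0.013 6 y [-0.0058 -0.0032  0.0022] z [0.1764 0.1776 0.179 ]
```

Both measures agree. The plate midline and the head give head ≈ (0.452,-0.190,0.167), with yaw -0.198 and droop 0.333. I'll tilt the tool to match the flats and stop 9 cm out along the tool axis.

>>> {"api": "send_rows", "payload": {
  "increments": [-0.0543,0.0109,0,0.21,-0.07,-1.13,1,-0.0543,0.0109,0,0.21,-0.07,-1.13,1,-0.0543,0.0109,0,0.21,-0.07,-1.13,1,-0.0543,0.0109,0,0.21,-0.07,-1.13,1,-0.0543,0.0109,0,0.21,-0.07,-1.13,1,-0.0543,0.0109,0,0.21,-0.07,-1.13,1,0,0,0,0,0,0,1,0,0,0,0,0,0,1]
}}

```text
time: 2.48
position: [0.4577, -0.1582, 0.2513]
tool_rot: [0.097, 0.982, -0.164, -0.017]
ft_force: [-0.3, -0.4, 0.9]
grip_width: 0.087
grip_force: 0.0
```

```bash
python3 - <<'E'
from rig import robot
import cv2,numpy as np,pickle
from scipy.spatial.transform import Rotation as R
o=robot.get_obs();print({k:np.round(o[k],4) for k in("time","q","position","ft_force")},R.from_quat(o["tool_rot"]).as_matrix().round(3).tolist())
c=robot.camera("wrist");pickle.dump(c,open("w2.pkl","wb"));cv2.imwrite("pics/w2.png",c["image"][:,:,::-1])
E
python3 m.py w2.pkl 60 330 150 490
```

```text
{'time': np.float64(2.4833), 'q': array([-0.3724,  0.3432,  1.79  , -0.3936,  0.9883, -1.5305]), 'position': array([ 0.4577, -0.1582,  0.2513]), 'ft_force': array([-0.2635, -0.3842,  0.893 ])} [[-0.98, 0.185, -0.066], [0.197, 0.927, -0.318], [0.002, -0.325, -0.946]]
rail 4096 yaw -0.179 slope 0.328 pt [ 0.4292 -0.1249  0.1576]
plate tops 793 z 0.1848
front 444 [[-0.0224, -0.0239], [-0.0204, 0.0031], [-0.0176, 0.0249]]
back 348 [[0.0261, -0.0244], [0.0281, 0.0008], [0.0306, 0.0233]]
-0.02 225 y [-0.0148  0.0115  0.0177] z [0.1842 0.331  0.3385]
-0.017 245 y [0.0073 0.0108 0.0133] z [0.3212 0.3325 0.3387]
-0.014 208 y [-0.0036  0.0086  0.0118] z [0.1719 0.3223 0.3321]
-0.011 272 y [-0.0157  0.0064  0.0107] z [0.1705 0.3146 0.3284]
-0.008 1104 y [-0.0153 -0.0067  0.0078] z [0.1749 0.2796 0.32  ]
-0.005 434 y [-0.0102  0.0028  0.0096] z [0.1659 0.2565 0.3205]
-0.002 318 y [-0.0112  0.0021  0.0103] z [0.1732 0.2662 0.3174]
0.001 296 y [-0.0109  0.0013  0.0103] z [0.1728 0.2592 0.3139]
0.004 290 y [-0.0096  0.0011  0.0108] z [0.1725 0.2618 0.3102]
0.007 292 y [-0.0101  0.0007  0.0107] z [0.1722 0.2624 0.3066]
0.01 248 y [-0.0106  0.0011  0.0101] z [0.173  0.2616 0.3031]
0.013 45 y [-0.009   0.0002  0.0071] z [0.1758 0.2945 0.3026]
```

View pics/w2.png

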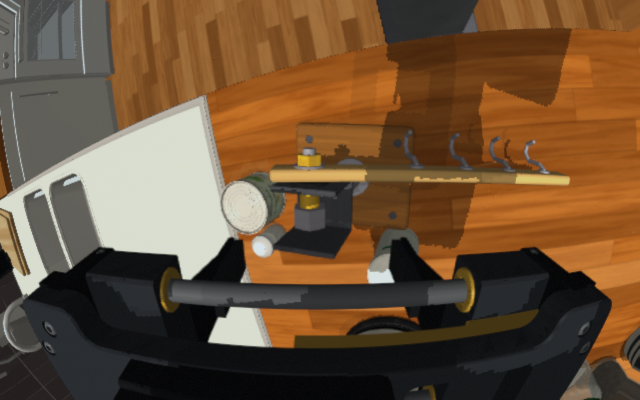

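The view agrees: head at (310,216) between the plates, with the fingers clear of the rail and tub. Moving down along the tool axis.

>>> {"api": "send_rows", "payload": {
  "increments": [0,0,0,-0.08,-0.45,-1.2,1,0,0,0,-0.08,-0.45,-1.2,1,0,0,0,-0.08,-0.45,-1.2,1,0,0,0,-0.08,-0.45,-1.2,1,0,0,0,-0.08,-0.45,-1.2,1,0,0,0,-0.08,-0.45,-1.2,1,0,0,0,-0.08,-0.45,-1.2,1,0,0,0,0,0,0,1,0,0,0,0,0,0,1]
}}

```text
time: 3.28
position: [0.4526, -0.1916, 0.1687]
tool_rot: [0.099, 0.981, -0.164, -0.016]
ft_force: [-0.0, -0.7, -0.6]
grip_width: 0.087
grip_force: 0.0
```

Run:
```python
from rig import robot
import cv2,numpy as np
o=robot.get_obs();print({k:np.round(o[k],4) for k in("time","position","ft_force")})
c=robot.camera("wrist");cv2.imwrite("pics/w3.png",c["image"][:,:,::-1])
```

```text
{'time': np.float64(3.2833), 'position': array([ 0.4526, -0.1916,  0.1687]), 'ft_force': array([-0.0377, -0.6741, -0.568 ])}
```

View pics/w3.png

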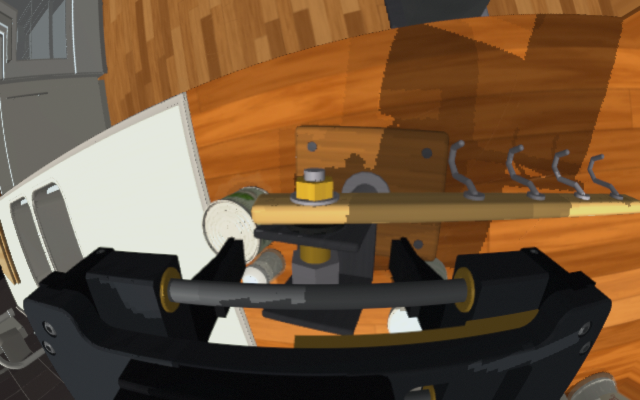

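The head at (315,272) is midway between the fingers (240 and 395), and nothing is touching. Closing.

>>> {"api": "send_rows", "payload": {
  "increments": [0,0,0,-0.05,0.15,-0.15,1,0,0,0,0,0,0,0.5,0,0,0,0,0,0,0.25,0,0,0,0,0,0,0.25,0,0,0,0,0,0,0.25,0,0,0,0,0,0,0.0,0,0,0,0,0,0,0.0,0,0,0,0,0,0,0.0,0,0,0,0,0,0,0.0,0,0,0,0,0,0,0.0,0,0,0,0,0,0,0.0,0,0,0,0,0,0,0.0],
  "newtons": 50
}}

```text
time: 4.33
position: [0.4514, -0.1926, 0.1677]
tool_rot: [0.097, 0.981, -0.168, -0.018]
ft_force: [-4.2, -13.1, 1.6]
grip_width: 0.0235
grip_force: 50.0
```

Gripped at 23.5 mm, which matches the 24 mm flats. I'll relieve the 13 N side load and turn the first half.

>>> {"api": "send_rows", "payload": {
  "increments": [0,0,0,-0.04,-0.18,0,0,0.0326,-0.0066,0,0,0,0,0,0.0326,-0.0066,0,0,0,0,0,0.0326,-0.0066,0,0,0,0,0,0.0326,-0.0066,0,0,0,0,0,0.0326,-0.0066,0,0,0,0,0,0,0,0,0,0,0,0,0,0,0,0,0,0,0],
  "newtons": 60
}}

```text
time: 5.0
position: [0.4514, -0.1926, 0.1677]
tool_rot: [0.099, 0.992, -0.084, -0.008]
ft_force: [-3.8, -3.0, 6.5]
grip_width: 0.0234
grip_force: 60.0
```

>>> {"api": "send_rows", "payload": {
  "increments": [0.0326,-0.0066,0,0,0,0,0,0.0326,-0.0066,0,0,0,0,0,0.0326,-0.0066,0,0,0,0,0,0.0326,-0.0066,0,0,0,0,0,0.0326,-0.0066,0,0,0,0,0,0,0,0,0,0,0,0,0,0,0,0,0,0,0,0,0,0,0,0,0,0]
}}

```text
time: 5.67
position: [0.4514, -0.1925, 0.1677]
tool_rot: [0.099, 0.995, -0.001, 0.0]
ft_force: [-3.4, -2.6, 6.7]
grip_width: 0.0231
grip_force: 60.0
```

```bash
cat > chk.py <<'E'
import sys,numpy as np,cv2
from rig import robot
from h import *
from scipy.spatial.transform import Rotation as R
o=robot.get_obs();print({k:np.round(o[k],4) for k in("time","position","ft_force","moment","grip_force")},R.from_quat(o["tool_rot"]).as_matrix()[:,1].round(3))
for n in("wrist","scene","side"):
    c=robot.camera(n);cv2.imwrite(f"pics/{n}_{sys.argv[1]}.png",c["image"][:,:,::-1])
    v,u=[x.ravel() for x in np.mgrid[0:400,0:640]];z=c["range_z"][v,u]
    P=fish(c,u,v,z) if n=="wrist" else unproj(dict(c,range_z=np.maximum(c["range_z"],1e-6)),(v,u))
    col=cv2.cvtColor(c["image"],cv2.COLOR_RGB2HSV)[v,u]
    k=(z>0)&(P[:,2]>.09)&(P[:,2]<.22)&(P[:,0]>.38)&(P[:,0]<.48)&(P[:,1]>-.23)&(P[:,1]<.08)&(col[:,0]>15)&(col[:,0]<32)&(col[:,1]>100)
    Q=P[k&(P[:,1]>-.15)]
    if len(Q)<20: print(n,len(Q));continue
    l=cv2.fitLine(Q.astype(np.float32),cv2.DIST_HUBER,0,.002,.001).ravel();d=l[:3]*np.sign(l[1])
    print(n,len(Q),"slope",np.arcsin(-d[2]).round(3),"yaw",np.arctan2(-d[0],d[1]).round(3),"tip z",Q[Q[:,1]>Q[:,1].max()-.02][:,2].mean().round(4))
E
python3 chk.py a
```

```text
{'time': np.float64(5.6667), 'position': array([ 0.4514, -0.1925,  0.1677]), 'ft_force': array([-3.3647, -2.5802,  6.7308]), 'moment': array([-0.5654,  0.6721,  0.096 ]), 'grip_force': np.float64(60.0124)} [ 0.197  0.98  -0.003]
wrist 5889 slope -0.001 yaw -0.202 tip z 0.1743
scene 497 slope 0.01 yaw -0.205 tip z 0.1708
side 173 slope 0.047 yaw -0.181 tip z 0.17
```

View pics/wrist_a.png

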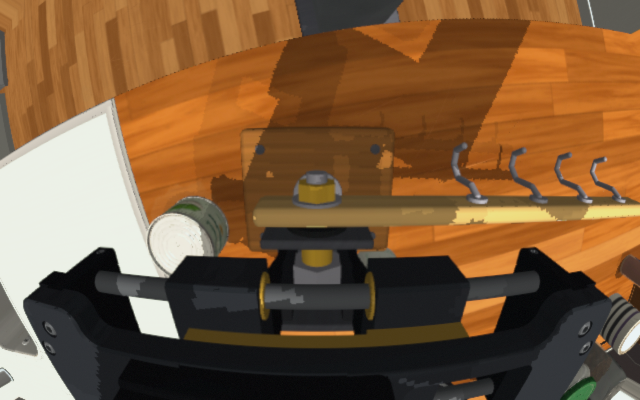

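The rail is level (wrist-fit slope about 0, tool level). The head is gripped at (317,265) and the gripper is clear of the rail. I'll settle briefly to check it holds.

>>> {"api": "send_rows", "payload": {
  "increments": [0,0,0,0,0,0,0,0,0,0,0,0,0,0,0,0,0,0,0,0,0,0,0,0,0,0,0,0,0,0,0,0,0,0,0,0,0,0,0,0,0,0,0,0,0,0,0,0,0,0,0,0,0,0,0,0,0,0,0,0,0,0,0,0,0,0,0,0,0,0]
}}

```text
time: 6.65
position: [0.4514, -0.1925, 0.1677]
tool_rot: [0.099, 0.995, -0.002, 0.0]
ft_force: [-3.5, -2.7, 7.5]
grip_width: 0.0228
grip_force: 60.0
```

```bash
python3 chk.py b
```

```text
{'time': np.float64(6.65), 'position': array([ 0.4514, -0.1925,  0.1677]), 'ft_force': array([-3.5157, -2.6624,  7.4671]), 'moment': array([-0.6169,  0.7035,  0.0907]), 'grip_force': np.float64(60.01)} [ 0.197  0.98  -0.003]
wrist 5901 slope 0.006 yaw -0.182 tip z 0.1742
scene 495 slope 0.007 yaw -0.189 tip z 0.1709
side 175 slope 0.037 yaw -0.188 tip z 0.1705
```

View pics/scene_b.png

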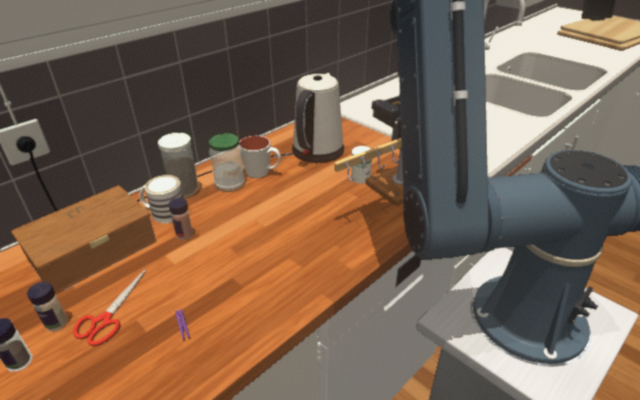

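The rail is level and steady in the scene view at (335–405, 165–142), and the tub at (360,165) is upright and in place. Handing in.

```bash
python3 -c "
from rig import robot
print(robot.hand_in())"
```

```text
the job is handed in; nothing more can be done
None
```

I handed the job in with the rail level (about 0.01 rad by the wrist and scene cameras, 0.04 by a sparse side-camera fit) and the bolt head still gripped at 60 N; the rail was never pushed and the tub is in place, but I didn't re-measure the tin and shaker, and the hand-in gave no verdict.

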